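# Pry open the battery cover of the logger with the red lamp

## Robot

A 6-joint arm with a two-finger parallel gripper is mounted at the origin on a cart in front of the work surface, level with it; the furniture and walls round the work are solid. World frame = base frame: x ahead of the robot, y to its left, z up, the work surface at z = 0. Lengths are in mm, angles in rad, forces in N, time in s.
With the tool pointing down it reaches from about 275 to 1000 mm from the base axis. Payload 8.4 kg.
Tool frame: the origin (TCP) lies between the finger pads; the fingertips stand r.finger_overhang ahead of it and the grasp point (between the pads) is the TCP (r.finger_overhang is the distance from the TCP to the fingertips, in mm); z points along the fingers, y is the line along which they close (so a half turn about z gives the same grasp; the last joint's range is limited). The gripper opens to 85 mm and grips with 20 to 120 N. Pads are 22 mm wide; open, the fingers measure 114 mm over their backs; the gripper's body (76 mm by 85 mm) begins 54 mm behind the grasp point. The pads swing forward as they close: fully open they stand 13 mm farther back than shut.
Start: joints at [1.149, 0.353, 1.633, -0, 1.155, -0.002], TCP at [254.735, 570.735, 250.281] pointing down, gripper open.
Joint ranges: [-2.63, 2.63], [-0.92, 2.1], [0.06, 2.66], [-1.3, 4.44], [0, 2.69], [-3.02, 3.02]. Speed limits (rad/s): [2.22, 2.22, 2.79, 3.14, 3.14, 3.14].

## Interface

Orientations are given as [roll, pitch, yaw] about the fixed x, y, z axes, in that order (R = Rz(yaw) Ry(pitch) Rx(roll)).
In Python, from rig import r, cams, sign_off gives the robot as it stands.
- The arm moves only by the shell command python3 -m crank 'ROWS' [FORCE]. ROWS is JSON, a list of rows, each a list of 7 numbers: the shift along the tool's x, y, z in m, then the turn, a rotation vector about the tool's x, y, z in rad, then the closure, from 0 (fully open) to 1 (shut). In form: [[dx, dy, dz, ax, ay, az, gripper], ...]. A call has 1 to 5 rows; each row is the pose to reach, as a shift and turn from the pose commanded when the call began, along the tool's axes at that moment; what a row does not reach only later rows make up. A row lasts 1/10 s, in which the tool goes at most 50 mm and 8.59 degrees, less where a joint would pass 70% of its speed; a pose out of reach is approached as far as the arm can. A call with a gripper value outside its range is refused whole. The fingers move at their own pace and stop on an object; FORCE is the grip in N (left out, the last holds). Time passes only in rows, so rows that repeat a pose let the fingers close. It gives the time, the measured TCP pose, the force, the opening and the grip force at its end, in the units of the state.
- r.sense(): the state, without advancing time (a new reading comes with each control period).
- cams.grab_frame(name): name is "scene" or "top"; returns a dict with "image" (384x512x3 uint8, red, green, blue), "fx", "fy", "cx", "cy" (pixels), "position" and "orientation" of the camera in the world. Camera axes: x right, y down, z forward; pixel columns grow to the right and rows downward; lengths in mm; the calibration is good to about 2 mm. A picture is of the moment at which its call begins. There is no depth.
- sign_off(): hands the job in; it is judged then, once.
The state is a dict: "clock": time; "qpos": joint angles; "qvel": joint speeds; "joint_efforts": joint torques, N m; "eef_pos": TCP position; "tcp_rot": TCP orientation; "contact_force": force on the tool from outside, world axes, zero at the start; "wrist_torque": the same for the moment, N m; "opening": opening from 0.0 (shut) to 1.0 (fully open); "grasp_force": force on a finger pad.
Only numpy, scipy, OpenCV 4.12 (cv2) and the standard library are available. Lean on these libraries where they do the work, as an engineer would, in place of code of your own. Each camera call takes 0.05 s, during which the arm holds its last target. There are 200 camera calls.

## Task

The data logger with the red lamp needs new batteries. Use the blue-handled pry bar, not your fingers, to lever its snapped-down battery cover up until it pops open and stays ajar, then lay the bar down flat on the worktop. Leave the cover of the other logger, the one with the green lamp, shut.

Things in the scene. Friction and masses are not known exactly. Their poses are not given: they have to be found in the camera images.
- pry_bar: Loose pry bar, about 70 g, lying flat. Blue handle 80 mm long (x -40 to +40), 14 wide (y), 18 high; grip it across its width. From its +x end a straight steel blade, 14 mm wide, 3.5 thick, at half the handle's height (z 7 to 10.5 mm), runs on to the tip at x = +100. Origin: centre of the handle's underside; x along the bar to the tip, z up.
- logger_red: Fixed grey logger with red lamp on top and red band in front: 76 mm deep (x), 84 wide, 78 high. Origin: centre of underside, z up; front face at x = -38, facing -x to the robot. The front face has an open slot, y -18 to +18, from its rim at z = 66 up to the cover's underside at z = 74 mm; behind the 4 mm wall it is hollow to x = +30. A blade 20 to 35 mm in, handle pushed down, lifts the cover.
- logger_red_cover (a joint): White battery cover, 68 x 54 x 4 mm, flush in the top of the red-lamp logger, hinged along y at x = +32, z = 76 mm of it. Angle in rad: 0 shut, grows as the front edge rises, to 1.2. Sprung ball catches hold it: about 8 N upward 40 mm from the hinge frees it. Past about 0.1 rad they snap over, push it on to about 0.17 rad and hold it ajar there.
- logger_green_cover (a joint): The same cover (rad, 0 = shut, grows as it opens) on an otherwise equal logger with a green lamp and green front band that stands beside it. Stays shut.

How it is judged:
By the outcome, as a careful person would: the job done as asked, in the order asked, and still so for the second after the job is handed in, with the robot touching nothing.
It also fails if it takes over 51 s, if anything falls off the work surface, if the arm or the gripper's body presses on something with over 40 N, if the wrist force passes 120 N, or if a joint passes its speed limit or range.

## Working session

There is one attempt and no reset: what is moved stays moved. The work goes in short steps, Python scripts to look and compute and a shell command to move; the robot and the scene stay as the last step left them, time stands still between calls to the robot, and variables do not carry over. Pictures are saved under pics/ and viewed, at most 10 in all, crops included, and the job is handed in when it is done.

```bash
ls; mkdir -p pics
cat > h.py <<'E'
import numpy as np, cv2
from scipy.spatial.transform import Rotation as R
from rig import r, cams, sign_off
def snap(n,fn,crop=None,s=1):
    f=cams.grab_frame(n); im=f['image'][:,:,::-1]
    if crop: x0,y0,x1,y1=crop; im=im[y0:y1,x0:x1]
    if s!=1: im=cv2.resize(im,None,fx=s,fy=s,interpolation=cv2.INTER_CUBIC)
    cv2.imwrite('pics/'+fn,im); return f
def rot(f):
    o=np.array(f['orientation'],float)
    return o if o.shape==(3,3) else (R.from_quat(o) if o.size==4 else R.from_euler('xyz',o)).as_matrix()
def px(f,u,v,z):
    d=rot(f)@np.array([(u-f['cx'])/f['fx'],(v-f['cy'])/f['fy'],1]); p=np.array(f['position'])
    return p+d*(z-p[2])/d[2]
def proj(f,P):
    c=rot(f).T@(np.array(P,float)-f['position']); return f['fx']*c[0]/c[2]+f['cx'],f['fy']*c[1]/c[2]+f['cy']
E
python3 - <<'E'
from h import *
for n in('scene','top'):
    f=snap(n,n+'0.png'); print({k:v for k,v in f.items() if k!='image'})
print(r.finger_overhang,r.sense())
E
```

```text
pics
{'fx': 372.94768907005954, 'fy': 372.94768907005954, 'cx': 258.3720756982186, 'cy': 189.00728306946007, 'position': array([ 59.23916069, 518.48042981, 491.04999312]), 'orientation': array([-2.05522266,  0.01836665, -2.47310741])}
{'fx': 432.3639550432687, 'fy': 432.3639550432687, 'cx': 255.11561214341623, 'cy': 197.01843667481666, 'position': array([ 464.14056   ,  -66.87806941, 1001.17774926]), 'orientation': array([-3.0666332 , -0.01395069, -1.56262073])}
19.0 {'clock': 0.1, 'qpos': array([ 1.14857114e+00,  3.53609855e-01,  1.63404402e+00,  2.13859747e-05,
        1.15520701e+00, -2.39127902e-03]), 'qvel': array([-0.0013338 ,  0.00050525, -0.00123387,  0.00073148,  0.00019513,
        0.00114391]), 'joint_efforts': array([ 4.73302907e-05, -6.06359982e+01, -3.42820430e+01, -9.21755856e-06,
        3.99818702e-03,  6.76840642e-06]), 'eef_pos': array([254.58150743, 570.36438251, 249.62413896]), 'tcp_rot': array([-3.14032448e+00, -2.25872254e-05,  2.72175009e+00]), 'contact_force': array([-0.49229589,  1.41778079,  0.47444994]), 'wrist_torque': array([-0.02111893,  0.00248098, -0.03449049]), 'grasp_force': 0.0, 'opening': 0.9976190175615017}
```

View pics/scene0.png

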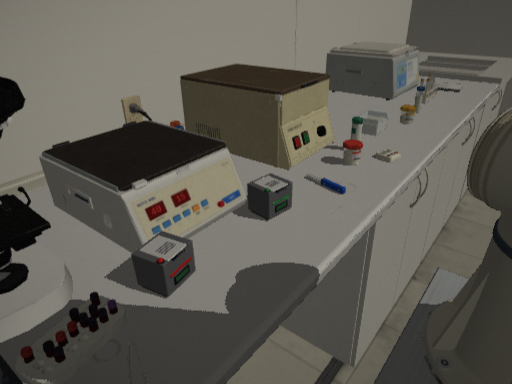

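View pics/top0.png

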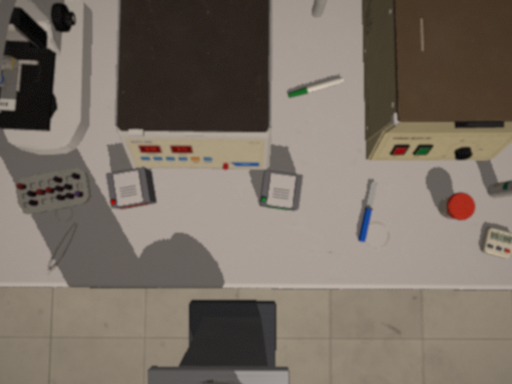

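The top view shows the red logger at about (130,188), the green one at (281,190), the bar handle at (366,224) and its tip at (373,183). I'll enlarge those areas.

Run:
```python
import cv2,numpy as np
a=cv2.imread('pics/top0.png')
c=lambda x0,y0:cv2.resize(a[y0:y0+76,x0:x0+76],None,fx=5,fy=5,interpolation=cv2.INTER_CUBIC)
cv2.imwrite('pics/c0.png',np.hstack([c(95,155),c(330,172)]))
s=cv2.imread('pics/scene0.png')
cv2.imwrite('pics/c1.png',np.hstack([cv2.resize(s[222:302,120:210],None,fx=4.4,fy=4.4,interpolation=cv2.INTER_CUBIC),cv2.resize(s[155:235,270:360],None,fx=4.4,fy=4.4,interpolation=cv2.INTER_CUBIC)]))
```

```text
(no output)
```

View pics/c0.png

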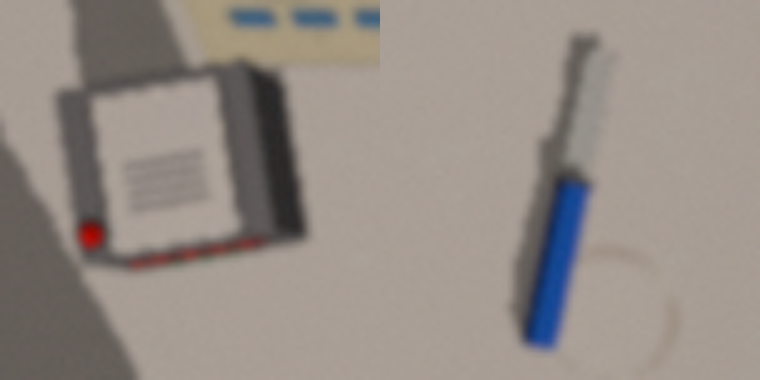

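View pics/c1.png

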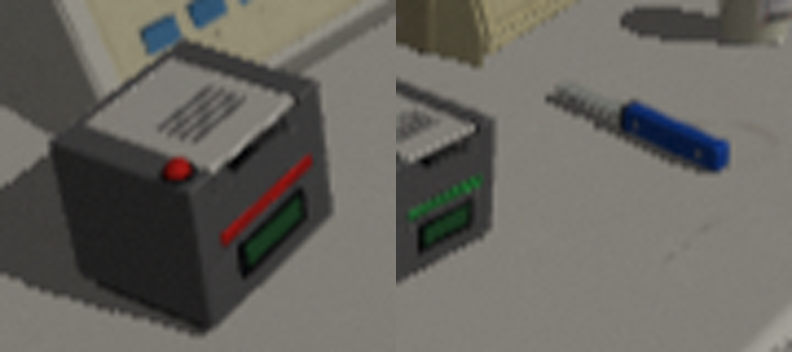

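```bash
cat > fit.py <<'E'
from h import *
from scipy.optimize import least_squares
T=cams.grab_frame('top');S=cams.grab_frame('scene')
t0=lambda u,v:(u/5+95,v/5+155); t1=lambda u,v:((u-380)/5+330,v/5+172); s0=lambda u,v:(u/4.4+120,v/4.4+222); s1=lambda u,v:((u-396)/4.4+270,v/4.4+155)
def fit(obs,x0):
    def res(p,ob=obs):
        c,s=np.cos(p[2]),np.sin(p[2])
        return np.concatenate([np.subtract(proj(f,[p[0]+c*a-s*b,p[1]+s*a+c*b,z]),uv) for f,(a,b,z),uv in ob])
    for o in(obs,[q for q in obs if q[0] is T],[q for q in obs if q[0] is S]):
        q=least_squares(lambda p:res(p,o),x0,x_scale=[10,10,.1]); print(q.x.round(3),res(q.x,o).round(1))
L=[(T,(-38,42,78),t0(86,260)),(T,(38,42,78),t0(57,92)),(T,(38,-42,78),t0(243,62)),(T,(-38,-42,78),t0(272,240)),
(S,(-38,42,78),s0(192,190)),(S,(-38,-42,78),s0(318,85)),(S,(38,-42,78),s0(183,42)),(S,(38,42,78),s0(52,148)),(S,(-38,42,0),s0(208,333))]
fit(L,[450,200,0.1])
B=[(T,(-40,0,18),t1(538,346)),(T,(40,0,18),t1(574,180)),(T,(100,0,10.5),t1(600,45)),
(S,(-40,0,9),s1(722,155)),(S,(40,0,18),s1(632,108)),(S,(100,0,10.5),s1(558,90))]
fit(B,[400,-300,0])
print(px(T,115,201,0),px(T,0,287,0))
E
python3 fit.py
```

```text
[5.51842e+02 1.93096e+02 1.75000e-01] [-1.5  1.1 -0.7 -0.3  1.  -0.7  0.5 -1.4 -0.5  1.   0.7 -0.8  0.4 -1.2
 -1.1 -1.8  1.8  2.4]
[5.51165e+02 1.92693e+02 1.67000e-01] [-1.5  1.3 -0.4 -0.1  1.4 -0.2  0.6 -0.9]
[5.52608e+02 1.93207e+02 1.85000e-01] [-0.5  0.8  0.3 -1.  -0.1 -1.2 -1.4 -1.8  1.8  2.2]
[ 4.77491e+02 -3.32039e+02 -2.18000e-01] [ 0.3  0.6  0.3 -0.5 -0.5  1.4 -0.1  0.9 -1.5 -1.1  0.1 -1.4]
[ 4.78633e+02 -3.31610e+02 -2.28000e-01] [-0.   0.   0.3 -1.  -0.3  1. ]
[ 4.74696e+02 -3.31154e+02 -1.91000e-01] [ 0.9  1.2 -1.  -0.6  0.1 -0.8]
[527.23825368 243.4157666    0.        ] [329.45004225 496.77154723   0.        ]
```

Red logger is at (552,193), yaw 0.175. The bar is at (478,-332), yaw -0.22. Next is the helper that works out moves, then the approach.

```bash
cat > go.py <<'E'
import sys; from h import *
def need(x,y,z,yaw,tilt=0):
    s=r.sense(); A=R.from_euler('xyz',s['tcp_rot']); B=R.from_euler('ZY',[yaw,-tilt])*R.from_euler('x',np.pi)
    print('shift m',(A.inv().apply(np.array([x,y,z])-s['eef_pos'])/1000).round(4),'turn',(A.inv()*B).as_rotvec().round(4),'t',s['clock'],'pos',s['eef_pos'].round(1),'F',s['contact_force'].round(1),'op',round(s['opening'],3),'q',s['qpos'].round(2))
if __name__=='__main__': need(*map(float,sys.argv[1:]))
E
python3 go.py 478 -332 110 -0.22
```

```text
shift m [-0.5718 -0.7329  0.1405] turn [-1.0000e-04  1.3000e-03  2.9418e+00] t 0.2 pos [254.6 570.5 249.8] F [-0.1  0.1  1. ] op 1.0 q [ 1.15  0.35  1.63 -0.    1.16 -0.  ]
```

```bash
W='[[-0.572,-0.733,0.0,0,0,2.94,0.4],[-0.572,-0.733,0.0,0,0,2.94,0.4],[-0.572,-0.733,0.0,0,0,2.94,0.4],[-0.572,-0.733,0.0,0,0,2.94,0.4],[-0.572,-0.733,0.0,0,0,2.94,0.4]]' ; true
python3 -m crank '[[-0.572,-0.733,0.0,0,0,2.94,0.4],[-0.572,-0.733,0.0,0,0,2.94,0.4],[-0.572,-0.733,0.0,0,0,2.94,0.4],[-0.572,-0.733,0.0,0,0,2.94,0.4],[-0.572,-0.733,0.0,0,0,2.94,0.4]]' 60; python3 go.py 478 -332 110 -0.22
```

```text
clock: 0.7
eef_pos: [314.8, 326.2, 250.2]
tcp_rot: [3.141, 0.0, 1.966]
contact_force: [2.1, -0.2, -0.3]
opening: 0.604
grasp_force: 0.0
shift m [-0.6702 -0.103   0.1403] turn [ 2.0000e-04 -0.0000e+00  2.1863e+00] t 0.7 pos [314.8 326.2 250.2] F [ 2.1 -0.2 -0.3] op 0.604 q [ 0.8   0.08  1.98 -0.    1.08  0.4 ]
```

```bash
python3 -m crank '[[-0.67,-0.103,0.0,0,0,2.186,0.4],[-0.67,-0.103,0.0,0,0,2.186,0.4],[-0.67,-0.103,0.0,0,0,2.186,0.4],[-0.67,-0.103,0.0,0,0,2.186,0.4],[-0.67,-0.103,0.0,0,0,2.186,0.4]]'; python3 go.py 478 -332 110 -0.22
```

```text
clock: 1.2
eef_pos: [376.4, 83.9, 250.6]
tcp_rot: [3.141, -0.001, 1.216]
contact_force: [1.7, -0.8, 0.4]
opening: 0.602
grasp_force: 0.0
shift m [-0.3548  0.2397  0.1406] turn [ 3.000e-04 -1.000e-03  1.436e+00] t 1.2 pos [376.4  83.9 250.6] F [ 1.7 -0.8  0.4] op 0.602 q [ 0.22 -0.04  2.11  0.    1.07  0.57]
```

```bash
python3 -m crank '[[-0.355,0.24,0.06,0,0,1.436,0.4],[-0.355,0.24,0.06,0,0,1.436,0.4],[-0.355,0.24,0.06,0,0,1.436,0.4],[-0.355,0.24,0.06,0,0,1.436,0.4],[-0.355,0.24,0.06,0,0,1.436,0.4]]'; python3 go.py 478 -332 110 -0.22
```

```text
clock: 1.7
eef_pos: [436.5, -156.7, 215.5]
tcp_rot: [3.141, -0.0, 0.465]
contact_force: [1.3, 0.5, 0.2]
opening: 0.6
grasp_force: 0.0
shift m [-0.0416  0.1753  0.1055] turn [ 1.000e-04 -6.000e-04  6.851e-01] t 1.7 pos [ 436.5 -156.7  215.5] F [1.3 0.5 0.2] op 0.6 q [-0.35  0.14  2.    0.    1.    0.76]
```

```bash
python3 - <<'E'
from h import *
E
true
python3 -m crank '[[-0.042,0.175,0.105,0,0,0.685,0.4],[-0.042,0.175,0.105,0,0,0.685,0.4],[-0.042,0.175,0.105,0,0,0.685,0.4],[-0.042,0.175,0.105,0,0,0.685,0.4],[-0.042,0.175,0.105,0,0,0.685,0.4]]'; python3 go.py 478 -332 23 -0.22
python3 - <<'E'
from h import *
snap('scene','s2.png',(250,130,400,230),5)
E
```

```text
clock: 2.2
eef_pos: [478.3, -332.8, 107.5]
tcp_rot: [-3.141, 0.002, -0.221]
contact_force: [0.3, 0.6, -0.5]
opening: 0.598
grasp_force: 0.0
shift m [-0.0003 -0.0007  0.0845] turn [-0.0001  0.0019 -0.0013] t 2.2 pos [ 478.3 -332.8  107.5] F [ 0.3  0.6 -0.5] op 0.598 q [-0.61  0.46  1.84 -0.    0.85  1.18]
```

View pics/s2.png

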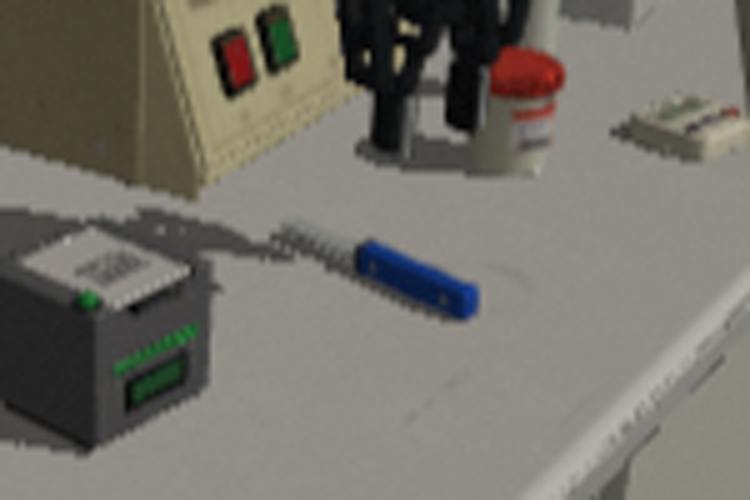

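The open fingers straddle above the handle (fingertips at about (385,145) and (460,125) in the crop). I'll descend and grip.

```bash
python3 -m crank '[[0,0,0.03,0,0,0,0.4],[0,0,0.055,0,0,0,0.4],[0,0,0.075,0,0,0,0.4],[0,0,0.084,0,0,0,0.4],[0,0,0.085,0,0,0,0.4]]' && python3 -m crank '[[0,0,0,0,0,0,1],[0,0,0,0,0,0,1],[0,0,0,0,0,0,1],[0,0,0,0,0,0,1],[0,0,0,0,0,0,1]]' 80; python3 go.py 478 -332 23 -0.22
```

```text
clock: 2.75
eef_pos: [478.2, -328.6, 25.0]
tcp_rot: [-3.141, 0.002, -0.212]
contact_force: [-0.7, 0.2, 0.1]
opening: 0.599
grasp_force: 0.0
clock: 3.25
eef_pos: [479.4, -329.8, 27.1]
tcp_rot: [3.141, -0.002, -0.213]
contact_force: [-0.7, 1.1, 6.7]
opening: 0.135
grasp_force: 78.6
shift m [-0.0009  0.0024  0.0041] turn [ 0.0007 -0.0019  0.0069] t 3.25 pos [ 479.4 -329.8   27.1] F [-0.7  1.1  6.7] op 0.135 q [-0.61  0.58  1.87  0.    0.69  1.18]
```

```bash
python3 -m crank '[[0,0,-0.04,0,0,0,1],[0,0,-0.08,0,0,0,1],[0,0,-0.12,0,0,0,1],[0,0,-0.15,0,0,0,1],[0,0,-0.15,0,0,0,1]]'; python3 go.py 425 172 170 0.175
python3 - <<'E'
from h import *
snap('scene','s3.png',(270,70,400,170),5)
E
```

```text
clock: 3.75
eef_pos: [480.9, -331.0, 180.9]
tcp_rot: [3.138, -0.008, -0.213]
contact_force: [1.0, -1.0, -0.7]
opening: 0.134
grasp_force: 78.6
shift m [-0.1611 -0.4798  0.0081] turn [ 0.0048 -0.0072 -0.3882] t 3.75 pos [ 480.9 -331.   180.9] F [ 1.  -1.  -0.7] op 0.134 q [-0.61  0.36  1.79 -0.    0.98  1.18]
```

View pics/s3.png

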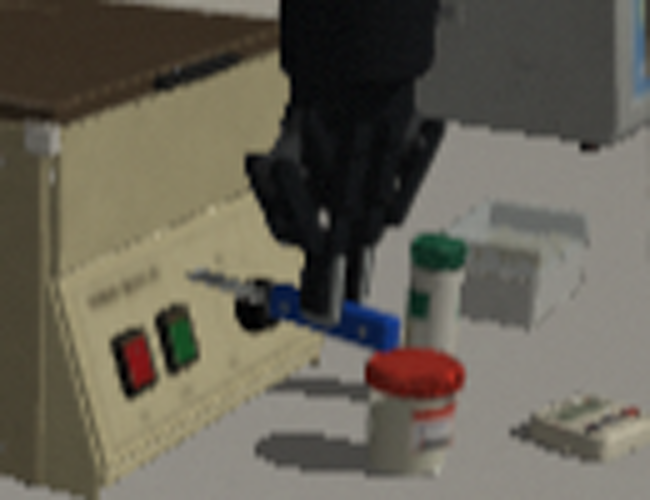

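The bar is held level at mid-handle: handle from about (270,295) to (400,330), tip at (190,275) in the crop. I'll carry it in front of the red logger.

```bash
python3 go.py 390 164 140 0.175; python3 -m crank '[[-0.2,-0.46,0.0,0,0,-0.388,1],[-0.2,-0.46,0.0,0,0,-0.388,1],[-0.2,-0.46,0.0,0,0,-0.388,1],[-0.2,-0.46,0.0,0,0,-0.388,1],[-0.2,-0.46,0.0,0,0,-0.388,1]]'; python3 go.py 390 164 140 0.175
```

```text
shift m [-0.1925 -0.4641  0.0365] turn [ 0.003  -0.0044 -0.3881] t 3.8 pos [ 479.8 -330.2  178.4] F [-0.1  0.3 -1.6] op 0.136 q [-0.61  0.36  1.8   0.    0.98  1.18]
clock: 4.3
eef_pos: [428.1, -82.4, 174.6]
tcp_rot: [-3.141, 0.002, 0.174]
contact_force: [0.9, 1.1, -0.1]
opening: 0.138
grasp_force: 78.7
shift m [ 0.0053 -0.2493  0.0347] turn [-0.0007  0.0015 -0.0006] t 4.3 pos [428.1 -82.4 174.6] F [ 0.9  1.1 -0.1] op 0.138 q [-0.19  0.16  2.09  0.    0.89  1.2 ]
```

```bash
python3 -m crank '[[0.005,-0.25,0.034,0,0,0,1],[0.005,-0.25,0.034,0,0,0,1],[0.005,-0.25,0.034,0,0,0,1],[0.005,-0.25,0.034,0,0,0,1],[0.005,-0.25,0.034,0,0,0,1]]'; python3 -m crank '[[0,0,0.0,0,0,0,1],[0,0,0.01,0,0,0,1],[0,0,0.03,0,0,0,1],[0,0,0.042,0,0,0,1],[0,0,0.042,0,0,0,1]]';python3 -m crank '[[0,0,0,0,0,0,1],[0,0,0,0,0,0,1]]'; python3 go.py 390 164 87 0.175
python3 - <<'E'
from h import *
S=snap('scene','s4.png'); T=snap('top','t4.png')
a=cv2.imread('pics/s4.png')[215:305,120:270]; b=cv2.imread('pics/t4.png')[160:240,95:225]
cv2.imwrite('pics/c4.png',np.vstack([cv2.resize(a,(500,300),interpolation=2),cv2.resize(b,(487,300),interpolation=2)[:, :][:,:] if 0 else cv2.copyMakeBorder(cv2.resize(b,(487,300),interpolation=2),0,0,0,13,0)]))
c,s=np.cos(.175),np.sin(.175)
def W(a,b,z): return [552+c*a-s*b,193+s*a+c*b,z]
for n,f in(('S',S),('T',T)): print(n,[np.round(proj(f,W(*q)),1) for q in((-38,18,66),(-38,-18,66),(-38,0,74))])
E
```

```text
clock: 4.8
eef_pos: [390.0, 162.1, 140.9]
tcp_rot: [3.141, 0.001, 0.175]
contact_force: [1.1, -0.3, -1.7]
opening: 0.135
grasp_force: 78.7
clock: 5.3
eef_pos: [390.0, 158.5, 97.8]
tcp_rot: [3.14, 0.004, 0.173]
contact_force: [-0.2, 0.5, -0.2]
opening: 0.135
grasp_force: 78.7
clock: 5.5
eef_pos: [391.9, 159.9, 100.2]
tcp_rot: [-3.142, -0.0, 0.173]
contact_force: [0.6, 0.6, -2.0]
opening: 0.132
grasp_force: 78.7
shift m [-0.0012 -0.0043  0.0132] turn [-0.     -0.0004 -0.0015] t 5.5 pos [391.9 159.9 100.2] F [ 0.6  0.6 -2. ] op 0.132 q [ 0.38  0.27  2.18 -0.    0.69  1.78]
S [array([173.1, 263.7]), array([185.7, 252.6]), array([179. , 254.5])]
T [array([123.6, 206.5]), array([140.2, 203.7]), array([130.9, 204.9])]
```

View pics/c4.png

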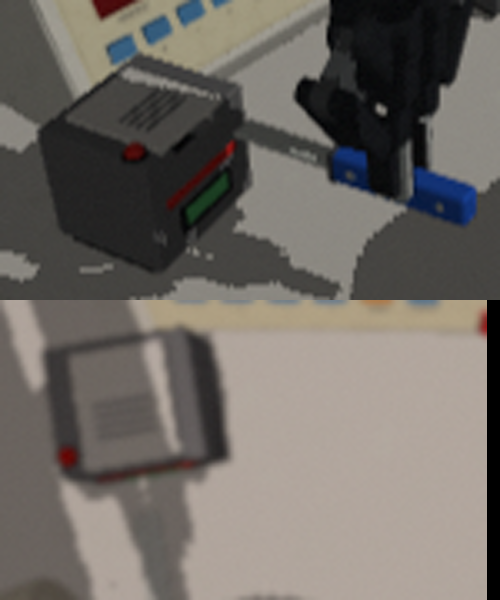

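Scene crop: blade tip at about (243,125), just right of the logger's front face, roughly level with its upper part. I'll compare that with the predicted tip.

Run:
```python
from h import *
S=cams.grab_frame('scene');T=cams.grab_frame('top');s=r.sense();p=s['eef_pos'];A=R.from_euler('xyz',s['tcp_rot'])
print(p.round(1))
for f,n in((S,'S'),(T,'T')):
  for q in((99,7,17),(99,-7,17),(40,7,11),(40,-7,11),(-40,0,11)): print(n,q,np.round(proj(f,p+A.apply(q)),1))
a=S['image'][225:285,170:270,::-1];b=T['image'][190:250,95:195,::-1]
cv2.imwrite('pics/c5.png',np.vstack([cv2.resize(x,(500,300),interpolation=2) for x in(a,b)]))
```

```text
[391.9 160.5 100.4]
S (99, 7, 17) [193.9 250.9]
S (99, -7, 17) [189.1 255.2]
S (40, 7, 11) [221.3 257.6]
S (40, -7, 11) [216.7 262.3]
S (-40, 0, 11) [260.5 274.3]
T (99, 7, 17) [136.7 216. ]
T (99, -7, 17) [130.1 217.1]
T (40, 7, 11) [140.1 243.8]
T (40, -7, 11) [133.4 244.9]
T (-40, 0, 11) [142.4 282.5]
```

View pics/c5.png

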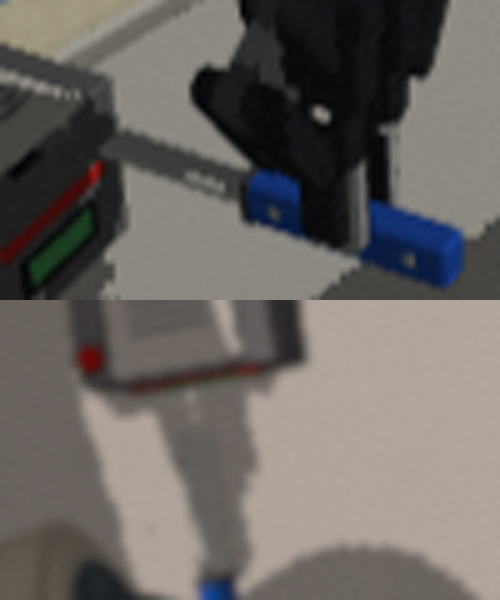

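```bash
cat > mean.py <<'E'
import sys; from h import *
P=[];F=[]
for i in range(int(sys.argv[1])):
    cams.grab_frame('top'); s=r.sense(); P.append(np.r_[s['eef_pos'],1000*np.array(R.from_euler('xyz',s['tcp_rot']).as_matrix()[2,:2])]); F.append(s['contact_force'])
P=np.array(P); m=P.mean(0); c,q=np.cos(.175),np.sin(.175); d=m-np.array([552,193,0,0,0])
print('mean',m.round(1),'sd',P.std(0).round(1),'logger xy',round(c*d[0]+q*d[1],1),round(-q*d[0]+c*d[1],1),'F',np.mean(F,0).round(1),s['clock'])
E
python3 mean.py 8
```

```text
mean [ 3.916e+02  1.606e+02  1.001e+02  4.000e-01 -1.000e-01] sd [0.1 0.  0.1 0.3 0.1] logger xy -163.6 -4.0 F [-0.3  0.2 -0.9] 6.1
```

```bash
python3 -m crank '[[0,-0.005,0.006,0,0,0,1],[0,-0.005,0.012,0,0,0,1],[0.01,-0.005,0.012,0,0,0,1],[0.018,-0.005,0.012,0,0,0,1],[0.018,-0.005,0.012,0,0,0,1]]'; python3 mean.py 6
```

```text
clock: 6.6
eef_pos: [410.3, 169.1, 88.1]
tcp_rot: [-3.141, -0.002, 0.175]
contact_force: [-0.1, 0.6, -0.9]
opening: 0.132
grasp_force: 78.7
mean [ 4.085e+02  1.685e+02  8.790e+01 -1.000e-01  0.000e+00] sd [0.4 0.1 0.  0.3 0.1] logger xy -145.6 0.9 F [-0.3 -0.  -1.1] 6.9
```

```bash
python3 -m crank '[[0.004,0,0,0,0,0,1],[0.008,0,0,0,0,0,1],[0.012,0,0,0,0,0,1],[0.015,0,0,0,0,0,1],[0.015,0,0,0,0,0,1]]'; python3 mean.py 4
```

```text
clock: 7.4
eef_pos: [423.8, 171.4, 88.0]
tcp_rot: [-3.141, -0.0, 0.175]
contact_force: [-0.8, 0.3, -0.1]
opening: 0.132
grasp_force: 78.7
mean [ 4.231e+02  1.712e+02  8.790e+01 -2.000e-01  0.000e+00] sd [0.2 0.  0.  0.2 0. ] logger xy -130.8 0.9 F [-0.  -0.2 -1. ] 7.6
```

```bash
python3 -m crank '[[0.006,0,0,0,0,0,1],[0.012,0,0,0,0,0,1],[0.018,0,0,0,0,0,1],[0.023,0,0,0,0,0,1],[0.023,0,0,0,0,0,1]]'
python3 - <<'E'
from h import *
S=snap('scene','s6.png',(140,215,260,305),6)
E
python3 mean.py 3
```

```text
clock: 8.1
eef_pos: [446.8, 175.5, 88.0]
tcp_rot: [-3.141, -0.001, 0.175]
contact_force: [-0.9, -0.4, -1.4]
opening: 0.134
grasp_force: 78.7
mean [ 4.456e+02  1.751e+02  8.780e+01 -4.000e-01  1.000e-01] sd [0.1 0.  0.  0.  0. ] logger xy -107.9 0.9 F [ 0.3 -0.4 -1. ] 8.3
```

View pics/s6.png

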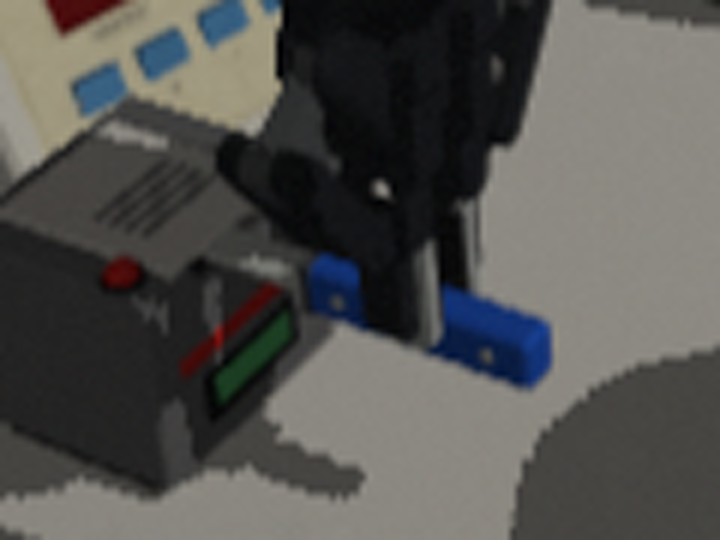

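Blade is in the slot under the cover, with no contact force. I'll lever about the rim.

```bash
python3 -m crank '[[-0.0009,0,0.0045,0,0.05,0,1],[-0.0016,0,0.009,0,0.1,0,1],[-0.0022,0,0.0127,0,0.15,0,1],[-0.0026,0,0.0163,0,0.2,0,1],[-0.0026,0,0.0163,0,0.2,0,1]]' 110; python3 mean.py 3
```

```text
clock: 8.8
eef_pos: [441.3, 174.2, 71.0]
tcp_rot: [3.141, -0.198, 0.175]
contact_force: [-0.7, -0.8, -0.6]
opening: 0.122
grasp_force: 111.7
mean [4.426e+02 1.746e+02 7.160e+01 1.966e+02 4.000e-01] sd [0.4 0.1 0.1 0.2 0.1] logger xy -111.0 0.9 F [-1.9  0.  -0.7] 8.95
```

```bash
python3 -m crank '[[-0.0009,0,0.0035,0,0.05,0,1],[-0.0016,0,0.0071,0,0.1,0,1],[-0.0019,0,0.009,0,0.125,0,1],[-0.0022,0,0.0107,0,0.15,0,1],[-0.0022,0,0.0107,0,0.15,0,1]]'; python3 mean.py 3
```

```text
clock: 9.45
eef_pos: [443.2, 174.5, 60.5]
tcp_rot: [3.14, -0.349, 0.176]
contact_force: [-0.7, 0.2, -1.3]
opening: 0.123
grasp_force: 111.6
mean [443.8 174.8  60.9 342.6   0.5] sd [0.2 0.1 0.1 0.3 0.3] logger xy -109.7 0.9 F [ 0.1  0.8 -0.4] 9.6
```

Force is near zero with the tip 5–6 mm above the shut-cover level, which suggests the cover snapped over. I'll back the tilt off partway and withdraw along the blade.

```bash
python3 -m crank '[[0.0008,0,-0.0035,0,-0.05,0,1],[0.0017,0,-0.007,0,-0.1,0,1],[0.0028,0,-0.0103,0,-0.15,0,1],[0.0028,0,-0.0103,0,-0.15,0,1]]'; python3 mean.py 2; python3 -m crank '[[-0.01,0,0,0,0,0,1],[-0.02,0,0,0,0,0,1],[-0.03,0,0,0,0,0,1],[-0.045,0,0,0,0,0,1],[-0.06,0,0,0,0,0,1]]';  python3 mean.py 2
python3 - <<'E'
from h import *
S=snap('scene','s7.png',(120,205,240,295),6)
c,s=np.cos(.175),np.sin(.175)
for th in(0,.17):
  for b in(27,-27):
    a=32-68*np.cos(th);u,v=proj(S,[552+c*a-s*b,193+s*a+c*b,78+68*np.sin(th)]);print(th,b,round((u-120)*6),round((v-205)*6))
E
```

```text
clock: 10.0
eef_pos: [444.7, 175.7, 72.6]
tcp_rot: [-3.14, -0.202, 0.174]
contact_force: [1.4, 0.1, -0.8]
opening: 0.116
grasp_force: 111.6
mean [443.3 174.9  71.8 200.6  -0.7] sd [0.5 0.2 0.3 0.5 0.3] logger xy -110.2 1.1 F [-0.3  0.3 -1.1] 10.1
clock: 10.6
eef_pos: [382.6, 163.9, 59.0]
tcp_rot: [3.141, -0.199, 0.175]
contact_force: [0.0, -0.5, -0.6]
opening: 0.123
grasp_force: 111.6
mean [380.2 162.9  58.3 194.6   1.2] sd [0.7 0.3 0.2 0.4 0.1] logger xy -174.4 0.3 F [-2.1 -0.8 -1.6] 10.7
0 27 288 335
0 -27 403 237
0.17 27 280 303
0.17 -27 396 205
```

View pics/s7.png

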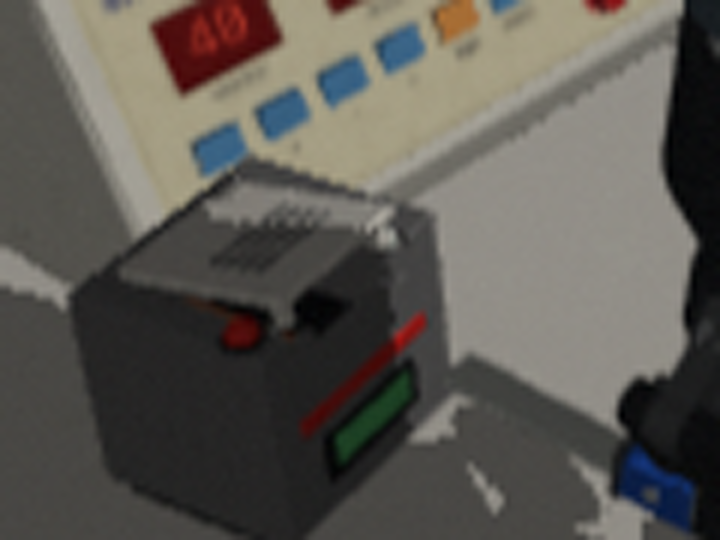

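The cover is ajar: its front corners are at (280,308) and (392,208) in the crop, matching the 0.17 rad prediction. Next I'll lay the bar in the clear space between the loggers.

```bash
python3 go.py 375 100 90 0.175; python3 -m crank '[[0,0.015,-0.01,0,-0.1,0,1],[-0.005,0.03,-0.02,0,-0.195,0,1],[-0.007,0.05,-0.03,0,-0.195,0,1],[-0.007,0.06,-0.03,0,-0.195,0,1],[-0.007,0.06,-0.03,0,-0.195,0,1]]'; python3 go.py 425 30 70 0.175
```

```text
shift m [-0.0124  0.0616 -0.034 ] turn [ 0.0004 -0.1984  0.0007] t 10.75 pos [382.8 163.9  59. ] F [ 0.7 -0.4 -0.3] op 0.121 q [ 0.44  0.3   2.34 -0.17  0.32  1.99]
clock: 11.25
eef_pos: [382.7, 102.4, 87.4]
tcp_rot: [3.142, -0.006, 0.173]
contact_force: [0.2, 0.4, -0.9]
opening: 0.119
grasp_force: 111.6
shift m [0.0291 0.0786 0.0176] turn [ 0.0001 -0.0061 -0.0019] t 11.25 pos [382.7 102.4  87.4] F [ 0.2  0.4 -0.9] op 0.119 q [ 0.26  0.26  2.24 -0.    0.63  1.66]
```

```bash
python3 -m crank '[[0.029,0.079,0.017,0,0,0,1],[0.029,0.079,0.017,0,0,0,1],[0.029,0.079,0.03,0,0,0,1],[0.029,0.079,0.045,0,0,0,1],[0.029,0.079,0.045,0,0,0,1]]'; python3 mean.py 4; python3 go.py 425 30 28 0.175
```

```text
clock: 11.75
eef_pos: [423.4, 30.6, 40.8]
tcp_rot: [-3.141, -0.002, 0.174]
contact_force: [0.9, 0.1, -0.8]
opening: 0.125
grasp_force: 111.6
mean [ 4.244e+02  3.080e+01  4.240e+01  4.200e+00 -1.000e-01] sd [0.4 0.  0.5 1.1 0.1] logger xy -153.9 -137.5 F [-0.  -0.1 -0.9] 11.95
shift m [-0.0001  0.0008  0.0149] turn [ 0.0001 -0.0055  0.0005] t 11.95 pos [424.9  30.8  42.9] F [ 0.6 -0.4 -1.2] op 0.116 q [0.07 0.39 2.2  0.   0.54 1.46]
```

```bash
python3 -m crank '[[0,0,0.005,0,0,0,1],[0,0,0.01,0,0,0,1],[0,0,0.013,0,0,0,1],[0,0,0.014,0,0,0,1],[0,0,0.014,0,0,0,1]]'; python3 mean.py 4
```

```text
clock: 12.45
eef_pos: [424.7, 30.3, 28.4]
tcp_rot: [-3.142, -0.005, 0.175]
contact_force: [0.3, 0.5, -0.6]
opening: 0.118
grasp_force: 111.6
mean [424.8  30.3  28.6   5.   -0. ] sd [0.1 0.  0.1 0.2 0. ] logger xy -153.5 -138.1 F [-0.   0.2 -1.1] 12.65
```

No contact yet, so I'll go down millimetre by millimetre.

```bash
python3 -m crank '[[0,0,0.001,0,-0.005,0,1],[0,0,0.0015,0,-0.005,0,1],[0,0,0.0015,0,-0.005,0,1]]'; python3 mean.py 2;  python3 -m crank '[[0,0,0.0005,0,0,0,1],[0,0,0.001,0,0,0,1],[0,0,0.001,0,0,0,1]]'; python3 mean.py 2
```

```text
clock: 12.95
eef_pos: [424.9, 30.3, 27.2]
tcp_rot: [3.142, -0.0, 0.175]
contact_force: [0.5, -0.8, 2.5]
opening: 0.123
grasp_force: 112.1
mean [4.25e+02 3.03e+01 2.72e+01 3.00e-01 1.00e-01] sd [0. 0. 0. 0. 0.] logger xy -153.4 -138.1 F [-1.1  0.2  2.6] 13.05
clock: 13.35
eef_pos: [425.0, 30.3, 27.1]
tcp_rot: [3.142, -0.0, 0.175]
contact_force: [-4.6, -1.0, 24.9]
opening: 0.122
grasp_force: 115.2
mean [4.25e+02 3.03e+01 2.71e+01 5.00e-01 1.00e-01] sd [0. 0. 0. 0. 0.] logger xy -153.4 -138.1 F [-4.8 -1.  25.4] 13.45
```

```bash
python3 -m crank '[[0,0,-0.001,0,0,0,1],[0,0,-0.001,0,0,0,0.8],[0,0,-0.001,0,0,0,0.6],[0,0,-0.001,0,0,0,0.5],[0,0,-0.001,0,0,0,0.5]]'; python3 -m crank '[[0,0,-0.01,0,0,0,0.5],[0,0,-0.03,0,0,0,0.5],[0,0,-0.07,0,0,0,0.5],[0,0,-0.11,0,0,0,0.5],[0,0,-0.15,0,0,0,0.5]]';python3 -m crank '[[-0.03,0,-0.05,0,0,0,0.5],[-0.06,0.0,-0.1,0,0,0,0.5],[-0.06,0,-0.1,0,0,0,0.5],[-0.06,0,-0.1,0,0,0,0.5],[-0.06,0,-0.1,0,0,0,0.5]]'
python3 - <<'E'
from h import *
T=cams.grab_frame('top');S=cams.grab_frame('scene')
for f in(S,T):
    h=cv2.cvtColor(f['image'],cv2.COLOR_RGB2HSV); m=cv2.inRange(h,(108,150,60),(125,255,255))
    n,l,st,ce=cv2.connectedComponentsWithStats(m)
    print([(st[i].tolist(),ce[i].round(1)) for i in range(1,n) if st[i,4]>15], np.round(proj(f,[425,30.3,9]),1),np.round(proj(f,[425-39.4,30.3-7,9]),1),np.round(proj(f,[425+39.4,30.3+7,9]),1))
# cover: compare with the frame seen open and the shut one
g=S['image'][205:295,120:240,::-1]; o=cv2.resize(cv2.imread('pics/s7.png'),(120,90),interpolation=cv2.INTER_AREA); z=cv2.imread('pics/scene0.png')[205:295,120:240]
k=(slice(22,60),slice(15,70))
for im in(o,z): print(cv2.norm(cv2.Canny(g[k].copy(),60,150),cv2.Canny(im[k].copy(),60,150),cv2.NORM_L1)/255)
G=lambda im:im[165:225,240:300]; print('green diff',np.abs(G(S['image'][:,:,::-1]).astype(int)-G(cv2.imread('pics/scene0.png'))).mean())
E
```

```text
clock: 13.95
eef_pos: [424.8, 30.4, 26.9]
tcp_rot: [-3.142, 0.0, 0.175]
contact_force: [0.0, -0.2, -0.1]
opening: 0.499
grasp_force: 0.0
clock: 14.45
eef_pos: [424.3, 30.3, 179.2]
tcp_rot: [-3.142, 0.0, 0.175]
contact_force: [0.9, 0.2, 0.4]
opening: 0.502
grasp_force: 0.0
clock: 14.95
eef_pos: [365.7, 19.9, 277.3]
tcp_rot: [3.141, -0.001, 0.175]
contact_force: [-0.1, -0.8, 0.1]
opening: 0.498
grasp_force: 0.0
[([224, 191, 16, 12, 52], array([231.6, 196.5])), ([254, 249, 36, 19, 317], array([271.4, 258. ]))] [270.3 258.5] [288.2 264.2] [253.2 253. ]
[([202, 231, 9, 33, 143], array([206.1, 247.4]))] [206.3 246.4] [209.  263.8] [203.5 229. ]
266.0
369.0
green diff 6.347407407407408
```

```bash
python3 -c "
from rig import sign_off; print(sign_off())"
```

```text
the job is handed in; nothing more can be done
None
```

The red-lamp logger's cover was levered open with the pry bar and stands ajar at about 0.17 rad, the bar lies flat on the worktop, the green-lamp logger was not touched, and I handed the job in at about 15 s of the 51 s allowed.

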